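# Release the milk tube for washing

### The arm

A 7-joint arm with a two-finger parallel gripper is mounted at the origin on the work surface. World frame = base frame: x ahead of the robot, y to its left, z up, the work surface at z = 0. Lengths are in m, angles in rad, forces in N, time in s.
With the tool pointing down it reaches from about 0.4 to 0.9 m from the base axis. Payload 5.5 kg.
Tool frame: the origin (TCP) lies between the finger pads; the fingertips stand 8 mm ahead of it and the grasp point (between the pads) lies 11 mm behind it (robot.tip_extent is the distance from the TCP to the fingertips, in m); z points along the fingers, y is the direction in which the jaws open and shut (so a half turn about z gives the same grasp; the last joint's range is limited). The gripper opens to 85 mm and grips with 20 to 120 N. Pads are 22 mm wide; open, the fingers measure 114 mm over their backs; the gripper's body (76 mm by 85 mm) begins 54 mm behind the grasp point. The pads swing forward as they close: fully open they stand 13 mm farther back than shut.
Start: joints at [0.263, 0.501, -0.427, 1.55, 0.221, 1.138, -0.21], TCP at [0.65, 0, 0.239] pointing down, gripper open.
Joint ranges: [-2.88, 2.88], [-0.31, 2.03], [-1.54, 1.56], [0.2, 2.42], [-1.41, 4.55], [0.19, 2.02], [-2.57, 2.57]. Speed limits (rad/s): [2.57, 2.57, 3.14, 3.14, 3.14, 3.14, 3.14].

### API

Orientations are given as a 3x3 rotation matrix whose columns are the frame's x, y, z axes.
In Python, from workcell import telemetry, camera, order, nets, robot gives the robot as it stands.
- The arm moves only by the shell command python3 -m handwheel 'ROWS' [FORCE]. ROWS is text: rows parted by semicolons, each of 7 numbers parted by spaces: the turn, a rotation vector about the tool's x, y, z in degrees, then the shift along the tool's x, y, z in mm, then the opening, from 0 (shut) to 1 (fully open). A call has 1 to 10 rows; each row is the pose to reach, as a shift and turn from the pose commanded when the call began, along the tool's axes at that moment; what a row does not reach only later rows make up. A row lasts 1/8 s, in which the tool goes at most 62.5 mm and 10.7 degrees, less where a joint would pass 70% of its speed; a pose out of reach is approached as far as the arm can. A call with a gripper value outside its range is refused whole. The fingers move at their own pace and stop on an object; FORCE is the grip in N (left out, the last holds). Time passes only in rows, so rows that repeat a pose let the fingers close. It gives the time, the measured TCP pose, the force and the opening at its end, in the units of the state.
- telemetry.get_state(): the state, without advancing time (a new reading comes with each control period).
- camera(name): name is "scene" or "side" or "wrist"; returns a dict with "color" (480x640x3 uint8, red, green, blue), "z_map" (480x640 float32, m along the optical axis (not along the pixel's ray), 0 where there is no reading), "vfov" (degrees; the focal length in pixels is half the picture's height over the tangent of half this angle, whatever the lens; pixels are square), "cx", "cy" (the principal point, pixels), "R" (3x3) and "t" (3): a world point X has camera coordinates R X + t. Camera axes: x right, y down, z forward; pixel columns grow to the right and rows downward; lengths in m; the calibration is good to about 2 mm. The wrist camera is an equidistant fisheye: a pixel r from the principal point sees the ray r / f radians off the axis. A picture is of the moment at which its call begins.
- order.close_job(): hands the job in, once; it reports no verdict.
Trained networks look in a picture, given as the dict that the camera call returned (one of the last four; its "shot" number tells which), for a name from the list of things; names that differ only in an ending like _2 or _b are one class to them, and where a whole thing is asked for, a point or a joint stands for the part that bears it (a point fixed in the world has none). Each returns a list of dicts, best first, with "confidence" (0 to 1); they miss things now and then, are a little off and sometimes report something else, mostly with a low value. They report only what shows in the picture. A call takes as long as a camera call. They do not tell look-alikes from the thing itself.
- nets.spot_in(name, picture): "bbox" ([left, top, right, bottom] in pixels, round what is visible of it).
- nets.trace(name, picture): "pixels" (480x640 bool, what is visible of it) and "bbox" ([left, top, right, bottom] in pixels, round what is visible of it).
- nets.place_of(name, picture): "xy" ([column, row] in pixels: a listed point, or the origin of a listed thing).
The state is a dict: "time_s": time; "joint_pos": joint angles; "joint_velocities": joint speeds; "tau": joint torques, N m; "tool_pos": TCP position; "eef_rot": TCP orientation; "contact_force": force on the tool from outside, world axes, zero at the start; "wrist_torque": the same for the moment, N m; "grip_width": finger opening in m.
Only numpy, scipy, OpenCV 4.12 (cv2) and the standard library are available. Lean on these libraries where they do the work, as an engineer would, in place of code of your own. Each camera call takes 0.05 s, during which the arm holds its last target.

### The job

Closing time at the coffee bar: take the steel suction tube out of the square milk pot and stand it in the empty compartment of the cutlery basket for washing. Its quick coupling holds the tube fast until the black release collar around it has been pushed fully down; then draw the tube straight up and out, and let go of it only once it is resting on the compartment's floor. Leave the collar of the round pot alone.

Things in the scene. Friction and masses are not known exactly. Their poses are not given: they have to be found in the camera images.
- tube: Rigid steel tube, 16 mm dia, 145 mm long, 90 g, upright in the coupling on the square steel pot (130 x 130 mm, 85 mm high, fixed). Origin: centre of its lower end, 18 mm above the counter at first; z up the tube. Its top is 51 mm above the raised collar. A bead, 25 mm dia, 60 to 66 mm from the lower end, is what the coupling grips. The lower end clears the collar after a 100 mm rise.
- collar (a joint): Travel in m of the square pot's release collar: 0 up (tube locked), 0.012 fully down against a hard stop; from 0.008 the tube is free. It stays where pushed. Flat black ring around the tube, coaxial, 68 mm outer, 34 mm inner dia, top face 112 mm above the counter when up, 100 mm when down. About 5 N anywhere on the ring moves it, e.g. two fingertips astride the tube.
- slot (a point): Centre of the inner floor (4 mm above the counter) of the empty compartment of the fixed sage-green cutlery basket, 70 x 150 mm, 75 mm high, walls 4 mm. Two compartments side by side, each 62 (point x) by 69 mm (point y), 71 mm deep. The other one, towards -y of the point, holds cutlery handles 80 to 100 mm from this point, up to 114 mm above the counter. A tube released here leans on the wall.
- round_collar_top (a point): Centre of the top face, 112 mm above the counter, of the like collar on the round steel pot (134 mm dia, fixed). It has the same coupling and tube, the tube's top 165 mm above the counter. Not to be pushed.
Not all that is in view belongs to the job. Leave any yellow look-alike of the tube alone.

How it is judged:
On the way, in this order (a step that is already met when the one before it is completed fails the run):
1. the square pot's collar is pushed down (at least 8 of its 12 mm) (value of joint collar above 0.008 m), for 0.1 s.
2. the tube is drawn up clear of the coupling (height (world z) of tube above 0.105 m), for 0.05 s.
3. the tube rests on the floor of the empty compartment (lower end within 20 mm of it) while still held (x of tube in the frame of slot between -0.035 and 0.035 m and y of tube in the frame of slot between -0.037 and 0.037 m and height (world z) of tube below 0.024 m and contact force between the fingers and tube above 0.5 N), for 0.1 s.
At the end, for the whole second after the job is handed in: The tube stands or leans, right way up, at rest in the empty compartment: its lower end inside the compartment and within 20 mm of its floor, tilted less than 50 degrees (x of tube in the frame of slot between -0.035 and 0.035 m and y of tube in the frame of slot between -0.037 and 0.037 m and height (world z) of tube below 0.024 m and angle between tube's own z axis and vertical below 0.87 rad and linear speed of tube below 0.05 m/s); the robot touches nothing.
It fails at once if the round pot's collar is pushed down by more than 4 mm (distance of round_collar_top from where it was at the start of the episode above 0.004 m).
It also fails if it takes over 48 s, if anything falls off the work surface, if the arm or the gripper's body presses on something with over 40 N, if the wrist force passes 120 N, or if a joint passes its speed limit or range.

## Working session

There is one attempt and no reset: what is moved stays moved. The work goes in short steps, Python scripts to look and compute and a shell command to move; the robot and the scene stay as the last step left them, time stands still between calls to the robot, and variables do not carry over. Pictures are saved under pics/ and viewed, and the job is handed in when it is done.

```bash
mkdir -p pics; ls; python3 - <<'E'
from workcell import telemetry,camera,order,nets,robot
import cv2
for n in ["scene","side"]:
    p=camera(n); cv2.imwrite(f"pics/{n}0.png",p["color"][:,:,::-1])
    for k in ["tube","collar","slot","round_collar_top"]:
        for d in nets.place_of(k,p)[:4]:print(n,k,d)
s=telemetry.get_state();print(s)
E
```

```text
pics
scene tube {'xy': [229.9, 185.9], 'confidence': 0.62}
scene tube {'xy': [244.3, 177.1], 'confidence': 0.59}Traceback (most recent call last):
  File "<stdin>", line 6, in <module>
ValueError: it knows: round_collar_top, slot, tube
```

```bash
cat > h.py <<'E'
from workcell import telemetry,camera,order,nets,robot
import cv2, numpy as np
def ray(p,u,v):
    f=240/np.tan(np.radians(p["vfov"])/2)
    R=np.array(p["R"]);t=np.array(p["t"])
    d=R.T@np.array([(u-p["cx"])/f,(v-p["cy"])/f,1]); return -R.T@t,d
def atz(p,u,v,z):
    o,d=ray(p,u,v); return o+d*(z-o[2])/d[2]
def cloud(p):
    f=240/np.tan(np.radians(p["vfov"])/2)
    R=np.array(p["R"]);t=np.array(p["t"]);Z=p["z_map"]
    v,u=np.mgrid[:480,:640]
    C=np.stack([(u-p["cx"])/f*Z,(v-p["cy"])/f*Z,Z],-1)
    W=(C-t)@R; W[Z==0]=np.nan; return W
E
python3 - <<'E'
from h import *
for n in ["scene","side"]:
    p=camera(n); cv2.imwrite(f"pics/{n}0.png",p["color"][:,:,::-1])
    o,_=ray(p,0,0);print(n,o.round(3),p["vfov"])
    for k,z in [("tube",.018),("slot",.004),("round_collar_top",.112)]:
        for d in nets.place_of(k,p)[:4]:print(n,k,d,atz(p,*d["xy"],z).round(4))
    for d in nets.trace("collar",p)[:3] : print("collar",d["bbox"],d["confidence"])
    for d in nets.trace("tube",p)[:4] : print("tube",d["bbox"],d["confidence"])
s=telemetry.get_state();print(s)
E
```

```text
scene [0.985 0.611 0.845] 51.930998874372364
scene tube {'xy': [243.3, 175.7], 'confidence': 0.83} [ 0.5164 -0.4286  0.018 ]
scene tube {'xy': [228.9, 185.8], 'confidence': 0.79} [ 0.5708 -0.4118  0.018 ]
scene slot {'xy': [338.5, 280.8], 'confidence': 0.93} [0.5307 0.0308 0.004 ]
scene round_collar_top {'xy': [421.9, 325.8], 'confidence': 0.86} [0.5333 0.28   0.112 ]
tube [219.0, 142.6, 232.7, 187.9] 0.62
tube [233.1, 131.8, 246.7, 170.0] 0.54
side [ 0.283 -0.944  0.62 ] 51.54974125233174
side tube {'xy': [391.6, 391.4], 'confidence': 0.72} [ 0.556 -0.433  0.018]
side tube {'xy': [365.0, 409.5], 'confidence': 0.57} [ 0.5022 -0.4543  0.018 ]
side slot {'xy': [300.1, 256.7], 'confidence': 0.76} [0.5302 0.0275 0.004 ]
side round_collar_top {'xy': [274.8, 175.3], 'confidence': 0.76} [0.5314 0.2801 0.112 ]
collar [317.6, 281.3, 356.6, 311.8] 0.75
tube [358.8, 340.0, 375.2, 410.5] 0.83
{'time_s': 0.7, 'joint_pos': array([ 0.263162  ,  0.50084778, -0.42701182,  1.55038568,  0.22082587,
        1.13829315, -0.21031659]), 'joint_velocities': array([-0.00157731, -0.000638  , -0.00166227,  0.00076465,  0.00219121,
       -0.00084826,  0.00049169]), 'tau': array([-1.16185958e-03, -5.69184959e+01, -5.80860570e+00, -2.81276590e+01,
        1.30153677e-02,  1.77186208e-03,  3.71109172e-05]), 'tool_pos': array([6.50017036e-01, 5.97733570e-05, 2.39349460e-01]), 'eef_rot': array([[-6.88041400e-05,  9.99999993e-01,  9.36401932e-05],
       [ 9.99999998e-01,  6.88034128e-05,  7.76899116e-06],
       [ 7.76254834e-06,  9.36407276e-05, -9.99999996e-01]]), 'contact_force': array([-0.47207062,  0.64741064,  0.76984906]), 'wrist_torque': array([-0.04982662,  0.03357057, -0.03972123]), 'grip_width': 0.08585244423013907}
```

View pics/scene0.png

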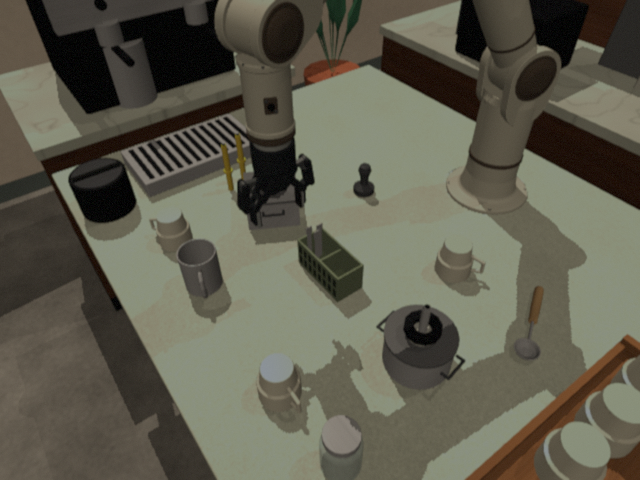

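View pics/side0.png

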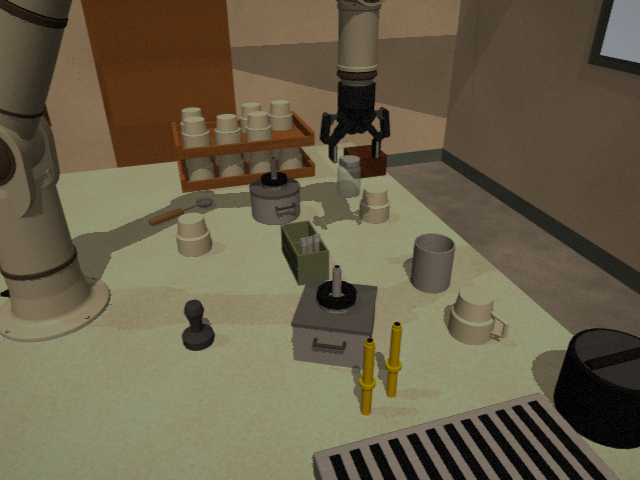

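```bash
python3 - <<'E'
from h import *
p=camera("side"); W=cloud(p)
d=[d for d in nets.trace("collar",p)]
for q in d:
  b=q["bbox"]; print(b,q["confidence"]); 
  m=q["pixels"]; w=W[m]; w=w[~np.isnan(w[:,0])]; print(len(w),w.min(0).round(3),w.max(0).round(3),np.median(w,0).round(3))
  c=np.array([(b[0]+b[2])/2,(b[1]+b[3])/2]); print("ctr@.106",atz(p,*c,.106).round(4))
  t=w[(w[:,2]>.105)&(w[:,2]<.119)]; print(len(t),(t.min(0)+t.max(0))/2, t.max(0)-t.min(0))
# tube points above collar
sub=W[255:300,320:355].reshape(-1,3); s=sub[(sub[:,2]>.125)&(sub[:,2]<.17)]; print("tubept",len(s),s.mean(0),s.min(0),s.max(0))
# pot top
sub=W[270:370,290:385].reshape(-1,3); s=sub[(sub[:,2]>.08)&(sub[:,2]<.09)]
r=cv2.minAreaRect(s[:,:2].astype(np.float32)*1000);print("pot",r)
# basket
sub=W[215:290,275:335].reshape(-1,3); s=sub[(sub[:,2]>.07)&(sub[:,2]<.079)]
print("basket rim side",cv2.minAreaRect(s[:,:2].astype(np.float32)*1000),len(s))
p=camera("scene");W=cloud(p)
sub=W[220:305,290:370].reshape(-1,3); s=sub[(sub[:,2]>.07)&(sub[:,2]<.079)]
print("basket rim scene",cv2.minAreaRect(s[:,:2].astype(np.float32)*1000),len(s))
sub=W[180:230,240:310].reshape(-1,3); s=sub[(sub[:,2]>.08)&(sub[:,2]<.09)]
print("pot",cv2.minAreaRect(s[:,:2].astype(np.float32)*1000),len(s))
for n in ["wrist"]:
    p=camera(n); cv2.imwrite(f"pics/{n}0.png",p["color"][:,:,::-1])
p=camera("side");im=p["color"][200:380,250:430,::-1];cv2.imwrite("pics/crop0.png",cv2.resize(im,None,fx=3.3,fy=3.3,interpolation=cv2.INTER_CUBIC))
E
```

```text
[314.4, 282.4, 355.4, 310.2] 0.67
802 [ 0.482 -0.306 -0.001] [ 0.606 -0.103  0.114] [ 0.511 -0.284  0.11 ]
ctr@.106 [ 0.5124 -0.2787  0.106 ]
607 [ 0.51670406 -0.27080967  0.10941239] [0.068654   0.07104449 0.00878953]
tubept 186 [ 0.51530903 -0.27516763  0.14548823] [ 0.50869263 -0.28106236  0.12510167] [ 0.52314756 -0.2639628   0.16424069]
pot ((516.36669921875, -270.83172607421875), (138.72076416015625, 134.577880859375), 62.21126174926758)
basket rim side ((530.257568359375, -1.0799713134765625), (70.68917846679688, 156.54006958007812), 0.5821647644042969) 315
basket rim scene ((533.6990356445312, -0.05245208740234375), (72.55854034423828, 153.06080627441406), 0.8208408951759338) 456
pot ((534.4619750976562, -236.54568481445312), (71.19963836669922, 107.43132781982422), 59.650665283203125) 357
```

View pics/wrist0.png

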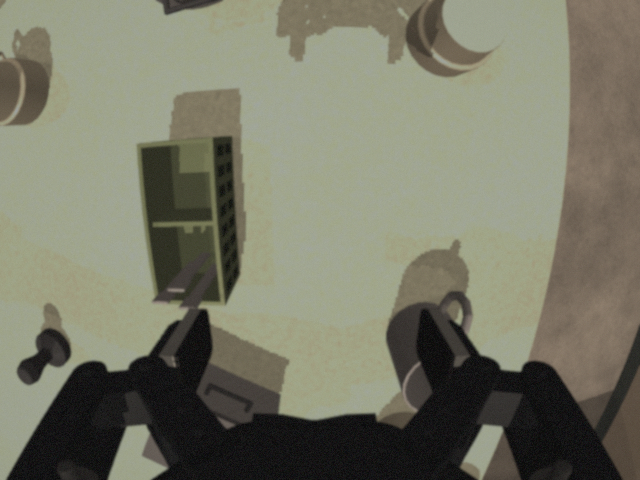

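View pics/crop0.png

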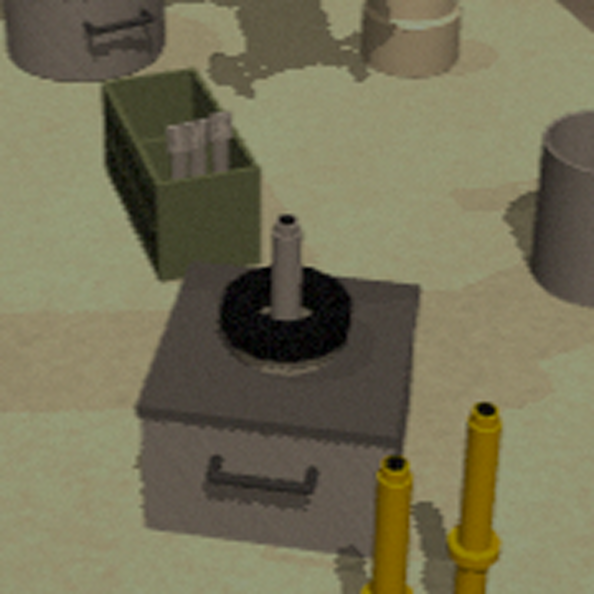

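```bash
python3 -m handwheel '0 0 0 -50 -25 0 1;0 0 0 -100 -50 0 1;0 0 0 -150 -75 0 1;0 0 0 -200 -100 0 1;0 0 0 -250 -124 0 0.5;0 0 0 -271 -134 0 0.5;0 0 0 -271 -134 0 0.5;0 0 0 -271 -134 0 0.5' 40; python3 - <<'E'
from h import *
for n in ["wrist","side"]:
    p=camera(n); im=p["color"][:,:,::-1]
    if n=="side": im=cv2.resize(im[120:380,200:460],None,fx=2.2,fy=2.2)
    cv2.imwrite(f"pics/{n}1.png",im)
    if n=="wrist":
        R=np.array(p["R"]);t=np.array(p["t"]);f=240/np.tan(np.radians(p["vfov"])/2)
        for q in nets.trace("tube",p)[:2]+nets.trace("collar",p)[:2]:
            print(q["bbox"],q["confidence"])
        for X in [(.516,-.271,.163),(.516,-.271,.112)]:
            c=R@np.array(X)+t; th=np.arctan2(np.hypot(*c[:2]),c[2]); r=f*th; print(X,p["cx"]+r*c[0]/np.hypot(*c[:2]),p["cy"]+r*c[1]/np.hypot(*c[:2]))
E
```

```text
time_s: 1.95
tool_pos: [0.5168, -0.2695, 0.2394]
eef_rot: [[-0.002, 1.0, 0.001], [1.0, 0.002, 0.001], [0.001, 0.001, -1.0]]
contact_force: [0.7, 0.9, -0.8]
grip_width: 0.0428
[345.3, 329.4, 374.8, 414.1] 0.94
[303.5, 214.9, 331.4, 272.0] 0.91
[269.9, 192.3, 362.3, 282.0] 0.66
(0.516, -0.271, 0.163) 311.78833431208943 262.63772899220453
(0.516, -0.271, 0.112) 312.1593549982217 238.69551627967869
```

View pics/wrist1.png

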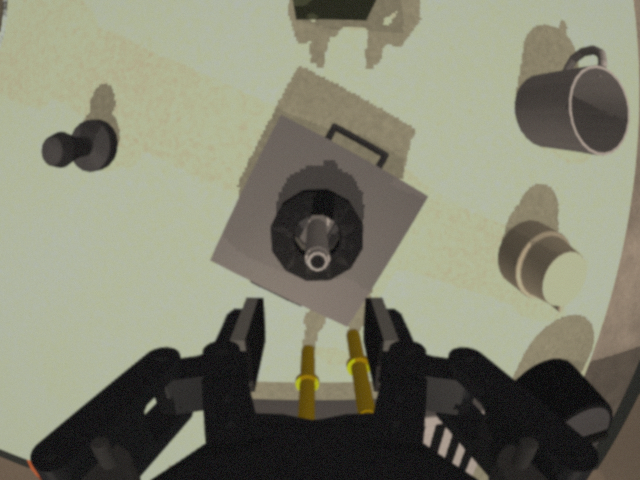

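View pics/side1.png

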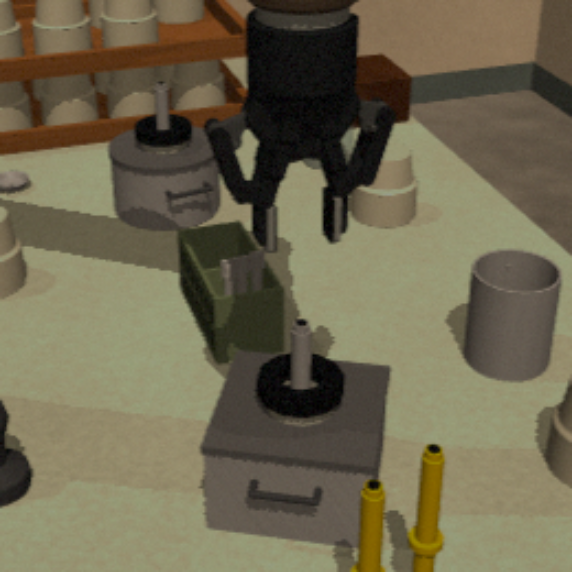

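```bash
python3 -m handwheel '0 0 0 1 2 40 0.5;0 0 0 1 2 80 0.5;0 0 0 1 2 105 0.5;0 0 0 1 2 112 0.5;0 0 0 1 2 116 0.5;0 0 0 1 2 116 0.5' ; python3 - <<'E'
from h import *
for n in ["wrist","side"]:
    p=camera(n); im=p["color"][:,:,::-1]
    if n=="side": im=cv2.resize(im[200:360,260:420],None,fx=3.5,fy=3.5)
    cv2.imwrite(f"pics/{n}2.png",im)
E
```

```text
time_s: 2.9
tool_pos: [0.5188, -0.2701, 0.1242]
eef_rot: [[-0.0, 1.0, 0.001], [1.0, 0.0, -0.001], [-0.001, 0.001, -1.0]]
contact_force: [0.0, 0.2, -0.1]
grip_width: 0.0429
```

View pics/wrist2.png

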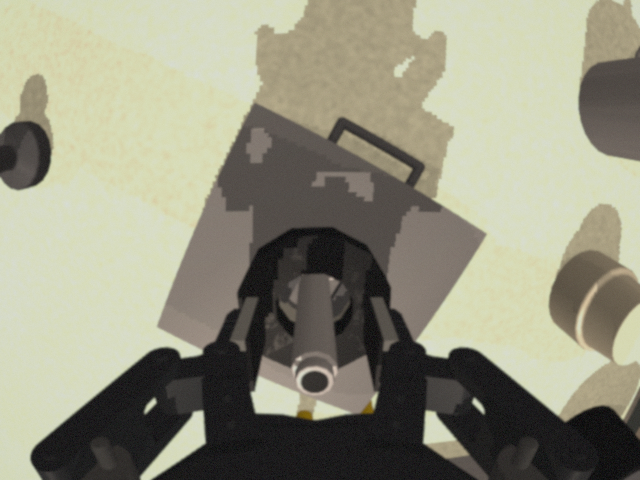

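View pics/side2.png

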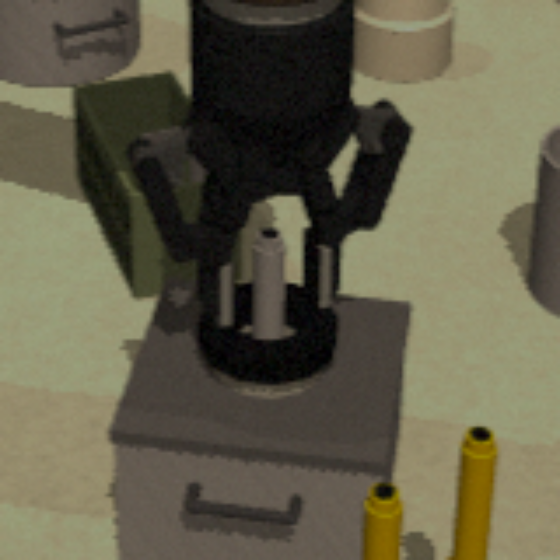

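```bash
for i in 1; do python3 -m handwheel '0 0 0 0 0 5 0.5;0 0 0 0 0 9 0.5;0 0 0 0 0 12 0.5;0 0 0 0 0 12 0.5'; done
```

```text
time_s: 3.5
tool_pos: [0.5185, -0.2703, 0.1113]
eef_rot: [[0.0, 1.0, 0.001], [1.0, -0.0, -0.0], [-0.0, 0.001, -1.0]]
contact_force: [1.1, -1.9, 1.3]
grip_width: 0.0425
```

```bash
python3 -m handwheel '0 0 0 0 0 2 0.5;0 0 0 0 0 4 0.5;0 0 0 0 0 4 0.5'
```

```text
time_s: 3.88
tool_pos: [0.5184, -0.2701, 0.1073]
eef_rot: [[0.0, 1.0, 0.001], [1.0, -0.0, -0.0], [-0.0, 0.001, -1.0]]
contact_force: [2.6, -1.3, 3.2]
grip_width: 0.0425
```

```bash
python3 - <<'E'
from h import *
for n in ["wrist","side"]:
    p=camera(n); im=p["color"][:,:,::-1]
    if n=="side": im=cv2.resize(im[200:360,260:420],None,fx=3.5,fy=3.5)
    cv2.imwrite(f"pics/{n}3.png",im)
E
```

```text
(no output)
```

View pics/side3.png

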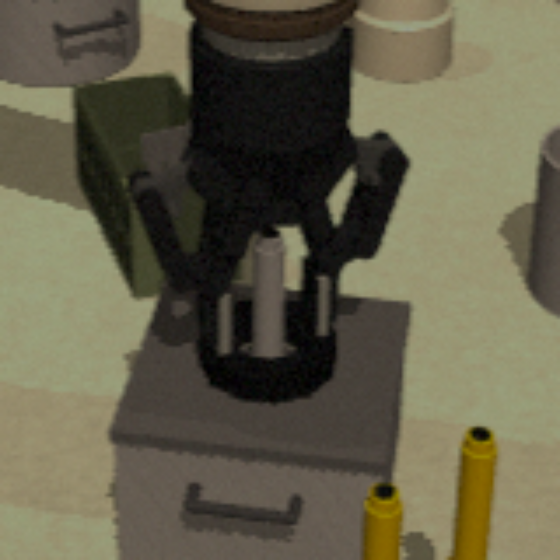

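```bash
python3 -m handwheel '0 0 0 0 0 2 0.5;0 0 0 0 0 3 0.5;0 0 0 0 0 3 0.5'
```

```text
time_s: 4.35
tool_pos: [0.5183, -0.2701, 0.1061]
eef_rot: [[-0.0, 1.0, 0.0], [1.0, 0.0, -0.001], [-0.001, 0.0, -1.0]]
contact_force: [-2.5, 1.6, 18.2]
grip_width: 0.0426
```

```bash
python3 -m handwheel '0 0 0 0 0 -8 0.5;0 0 0 0 0 -17 0.5;0 0 0 0 0 -17 0;0 0 0 0 0 -17 0;0 0 0 0 0 -17 0;0 0 0 0 0 -17 0' 60;python3 - <<'E'
from h import *
for n in ["side"]:
    p=camera(n); im=p["color"][:,:,::-1]
    if n=="side": im=cv2.resize(im[200:360,260:420],None,fx=3.5,fy=3.5)
    cv2.imwrite(f"pics/{n}4.png",im)
E
```

```text
time_s: 5.1
tool_pos: [0.5178, -0.2698, 0.1211]
eef_rot: [[-0.0, 1.0, -0.001], [1.0, 0.0, 0.0], [0.0, -0.001, -1.0]]
contact_force: [-0.2, -0.1, 2.3]
grip_width: 0.0144
```

View pics/side4.png

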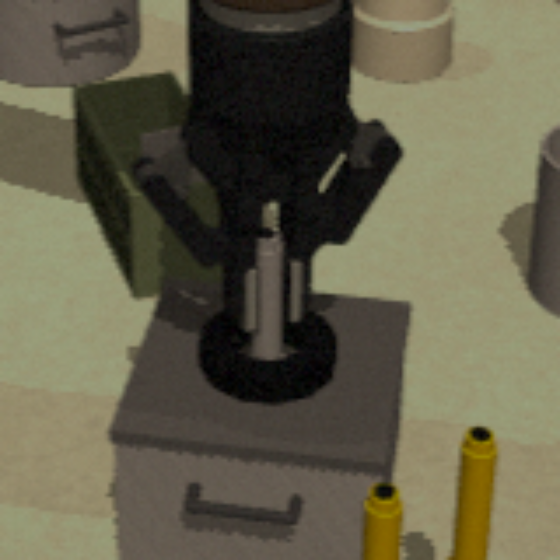

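```bash
python3 -m handwheel '0 0 0 0 0 0 0;0 0 0 0 0 0 0' 60;python3 - <<'E'
from h import *
for n in ["wrist"]:
    p=camera(n); im=p["color"][:,:,::-1]
    cv2.imwrite(f"pics/{n}5.png",im)
E
```

```text
time_s: 5.4
tool_pos: [0.5178, -0.2698, 0.1211]
eef_rot: [[-0.0, 1.0, -0.0], [1.0, 0.0, 0.0], [0.0, -0.0, -1.0]]
contact_force: [-1.3, 0.7, 1.8]
grip_width: 0.0146
```

View pics/wrist5.png

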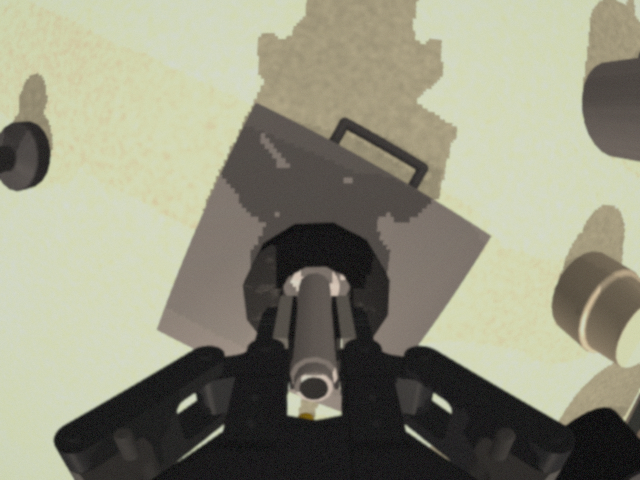

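```bash
python3 -m handwheel '0 0 0 0 0 -10 0;0 0 0 0 0 -20 0;0 0 0 0 0 -30 0;0 0 0 0 0 -30 0' 80;python3 - <<'E'
from h import *
for n in ["side"]:
    p=camera(n); im=p["color"][:,:,::-1]
    if n=="side": im=cv2.resize(im[180:340,260:420],None,fx=3.5,fy=3.5)
    cv2.imwrite(f"pics/{n}6.png",im)
E
```

```text
time_s: 5.95
tool_pos: [0.5189, -0.2704, 0.1527]
eef_rot: [[0.0, 1.0, 0.002], [1.0, -0.0, -0.001], [-0.001, 0.002, -1.0]]
contact_force: [0.5, 0.9, -0.8]
grip_width: 0.0143
```

View pics/side6.png

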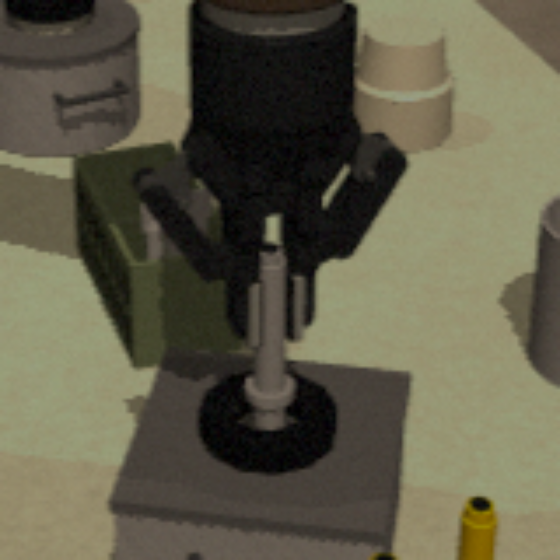

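```bash
python3 -m handwheel '0 0 0 0 0 -30 0;0 0 0 0 0 -60 0;0 0 0 0 0 -90 0;0 0 0 0 0 -110 0;0 0 0 0 0 -110 0;0 0 0 0 0 -110 0' 80;python3 - <<'E'
from h import *
for n in ["side","scene"]:
    p=camera(n); im=p["color"][:,:,::-1]
    for d in nets.trace("tube",p)[:3]:
        W=cloud(p)[d["pixels"]]; print(n,d["bbox"],d["confidence"],np.nanpercentile(W,[2,50,98],axis=0).round(3).tolist())
    if n=="side": im=cv2.resize(im[60:320,200:460],None,fx=2.2,fy=2.2)
    cv2.imwrite(f"pics/{n}7.png",im)
E
```

```text
time_s: 6.75
tool_pos: [0.5173, -0.2697, 0.26]
eef_rot: [[-0.0, 1.0, -0.002], [1.0, 0.0, 0.001], [0.001, -0.002, -1.0]]
contact_force: [-0.5, -0.4, -0.9]
grip_width: 0.0141
side [330.9, 192.3, 344.2, 271.9] 0.96 [[0.507, -0.282, 0.16], [0.514, -0.277, 0.222], [0.524, -0.268, 0.3]]
side [357.4, 339.7, 376.4, 415.6] 0.93 [[0.498, -0.454, 0.003], [0.505, -0.448, 0.077], [0.515, -0.438, 0.144]]
side [384.3, 323.8, 403.6, 397.3] 0.68 [[0.55, -0.432, 0.002], [0.557, -0.427, 0.074], [0.568, -0.416, 0.144]]
scene [219.2, 143.8, 233.4, 188.9] 0.83 [[0.557, -0.422, 0.009], [0.566, -0.414, 0.077], [0.573, -0.408, 0.141]]
scene [258.0, 108.3, 271.4, 160.3] 0.63 [[0.512, -0.272, 0.164], [0.521, -0.263, 0.225], [0.528, -0.257, 0.3]]
scene [234.2, 132.5, 245.0, 177.7] 0.52 [[0.503, -0.446, 0.014], [0.514, -0.436, 0.08], [0.521, -0.429, 0.144]]
```

View pics/side7.png

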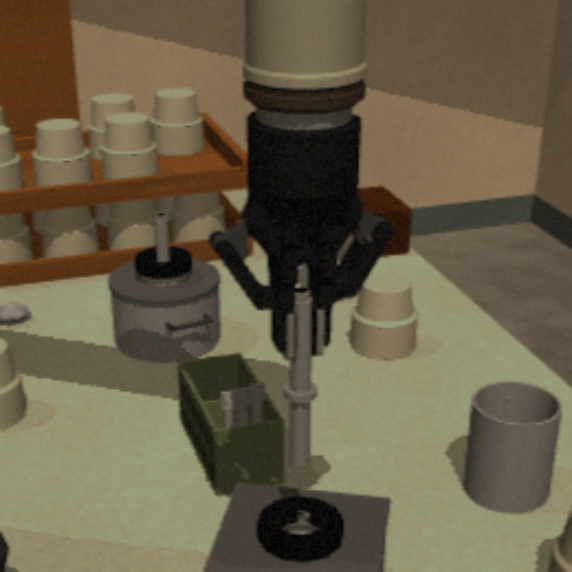

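```bash
python3 -m handwheel '0 0 0 40 2 0 0;0 0 0 85 4 0 0;0 0 0 130 6 0 0;0 0 0 175 8 0 0;0 0 0 220 10 0 0;0 0 0 260 12 0 0;0 0 0 290 14 0 0;0 0 0 304 14 0 0;0 0 0 304 14 0 0;0 0 0 304 14 0 0' 80;python3 - <<'E'
from h import *
for n in ["side","scene","wrist"]:
    p=camera(n); im=p["color"][:,:,::-1]
    if n!="wrist":
      for d in nets.trace("tube",p)[:4]:
        W=cloud(p)[d["pixels"]]; print(n,d["bbox"],d["confidence"],np.nanpercentile(W,[2,50,98],axis=0).round(3).tolist())
      for d in nets.place_of("slot",p)[:1]: print(d,atz(p,*d["xy"],.004))
    if n=="side": im=cv2.resize(im[100:300,200:400],None,fx=2.8,fy=2.8)
    if n=="scene": im=cv2.resize(im[100:330,240:470],None,fx=2.5,fy=2.5)
    cv2.imwrite(f"pics/{n}8.png",im)
E
```

```text
time_s: 8.2
tool_pos: [0.532, 0.0322, 0.261]
eef_rot: [[0.002, 1.0, -0.001], [1.0, -0.002, -0.001], [-0.001, -0.001, -1.0]]
contact_force: [0.3, -0.8, -0.1]
grip_width: 0.0141
side [359.0, 337.1, 374.6, 413.7] 0.94 [[0.498, -0.453, 0.003], [0.505, -0.448, 0.076], [0.517, -0.437, 0.144]]
side [291.5, 134.8, 302.4, 196.0] 0.84 [[0.522, 0.02, 0.018], [0.529, 0.026, 0.222], [0.647, 0.535, 0.3]]
{'xy': [302.9, 254.0], 'confidence': 0.93} [0.53978939 0.03731068 0.004     ]
scene [330.1, 174.8, 345.8, 232.2] 0.9 [[0.358, -0.178, -0.001], [0.536, 0.039, 0.224], [0.544, 0.045, 0.302]]
scene [235.7, 133.4, 245.3, 172.0] 0.71 [[0.471, -0.504, 0.002], [0.513, -0.435, 0.075], [0.522, -0.427, 0.142]]
scene [217.1, 138.7, 235.4, 189.2] 0.51 [[0.524, -0.522, 0.001], [0.565, -0.414, 0.07], [0.572, -0.408, 0.145]]
{'xy': [337.3, 284.9], 'confidence': 0.9} [0.54023161 0.03883999 0.004     ]
```

View pics/side8.png

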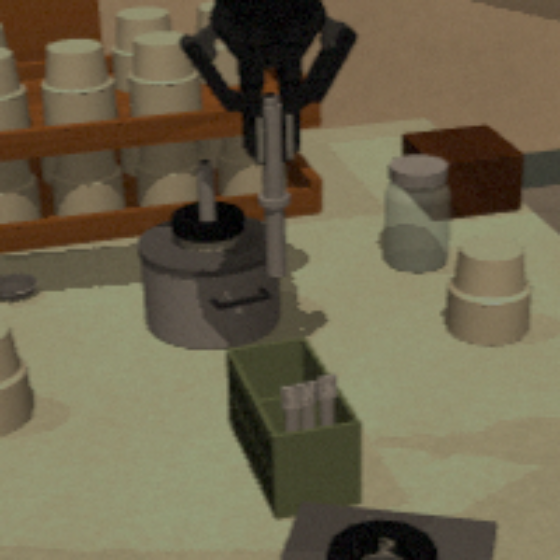

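View pics/scene8.png

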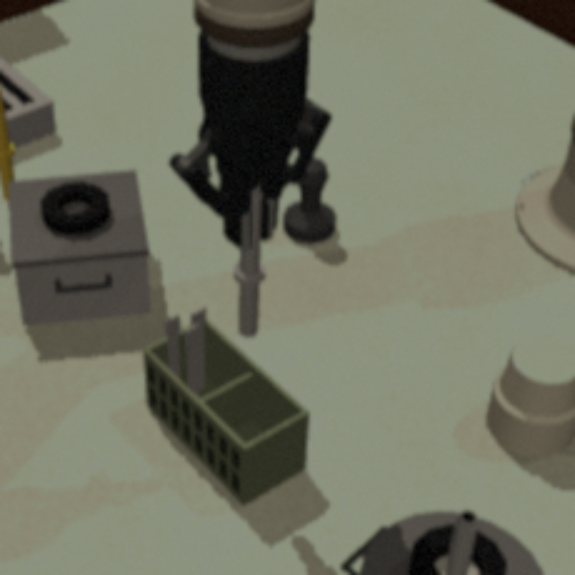

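View pics/wrist8.png

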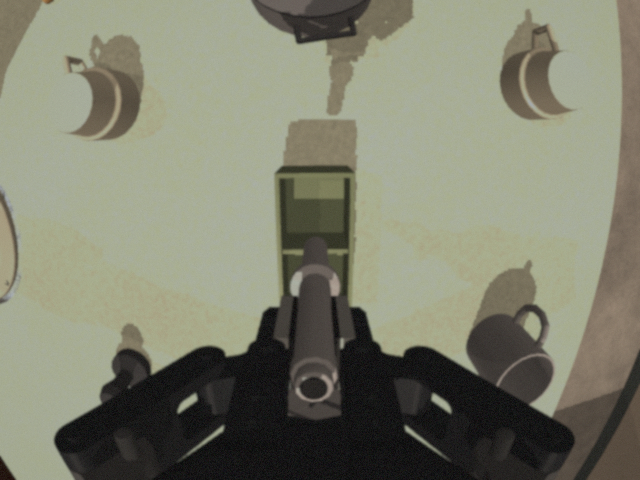

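```bash
python3 -m handwheel '0 0 0 1 0 30 0;0 0 0 1 0 55 0;0 0 0 1 0 70 0;0 0 0 1 0 70 0' 80;python3 - <<'E'
from h import *
for n in ["side","scene","wrist"]:
    p=camera(n); im=p["color"][:,:,::-1]
    if n!="wrist":
        b={"side":(265,220,335,285),"scene":(290,215,370,310)}[n]
        W=cloud(p)[b[1]:b[3],b[0]:b[2]].reshape(-1,3); s=W[(W[:,2]>.069)&(W[:,2]<.078)&(abs(W[:,0]-.532)<.05)]
        print(n,cv2.minAreaRect(s[:,:2].astype(np.float32)*1000))
    if n=="side": im=cv2.resize(im[140:300,220:380],None,fx=3.5,fy=3.5)
    if n=="scene": im=cv2.resize(im[140:330,250:440],None,fx=3,fy=3)
    cv2.imwrite(f"pics/{n}9.png",im)
E
```

```text
time_s: 9.05
tool_pos: [0.5313, 0.0349, 0.1904]
eef_rot: [[0.0, 1.0, -0.002], [1.0, -0.0, 0.0], [0.0, -0.002, -1.0]]
contact_force: [0.9, 0.4, -0.9]
grip_width: 0.0143
side ((530.2528076171875, -3.1373214721679688), (71.41036224365234, 154.84957885742188), 0.602727472782135)
scene ((534.0490112304688, -1.2548828125), (72.10259246826172, 154.90281677246094), 0.8907352685928345)
```

View pics/side9.png

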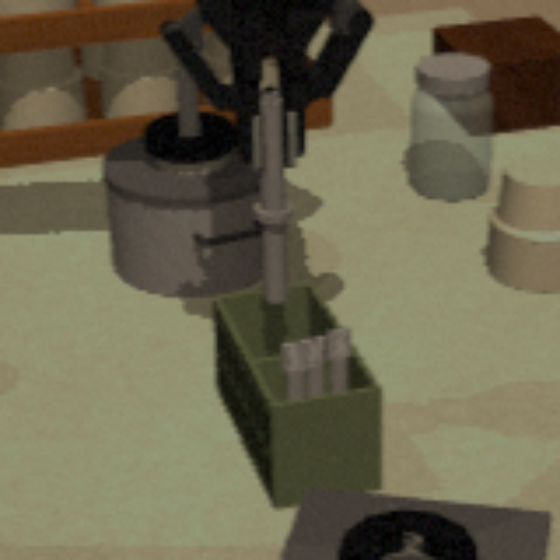

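View pics/scene9.png

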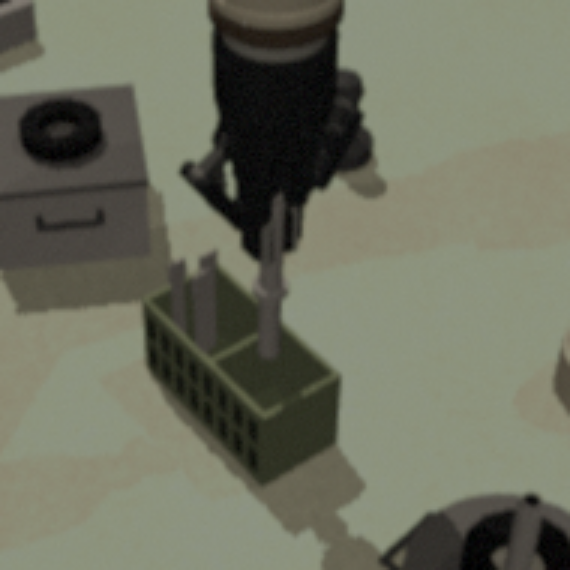

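View pics/wrist9.png

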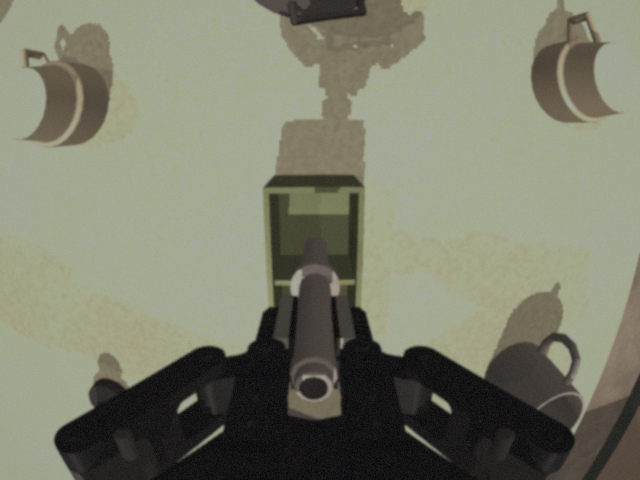

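```bash
python3 -m handwheel '0 0 0 0 0 20 0;0 0 0 0 0 40 0;0 0 0 0 0 60 0;0 0 0 0 0 70 0;0 0 0 0 0 76 0;0 0 0 0 0 76 0' 80
```

```text
time_s: 9.95
tool_pos: [0.5322, 0.0351, 0.1156]
eef_rot: [[-0.0, 1.0, 0.0], [1.0, 0.0, 0.0], [0.0, 0.0, -1.0]]
contact_force: [0.3, -0.3, -0.6]
grip_width: 0.0142
```

```bash
python3 -m handwheel '0 0 0 0 0 2 0;0 0 0 0 0 4 0;0 0 0 0 0 6 0;0 0 0 0 0 7 0;0 0 0 0 0 7 0' 80;python3 - <<'E'
from h import *
for n in ["side","scene"]:
    p=camera(n); im=p["color"][:,:,::-1]
    if n=="side": im=cv2.resize(im[140:300,220:380],None,fx=3.5,fy=3.5)
    if n=="scene": im=cv2.resize(im[140:330,250:440],None,fx=3,fy=3)
    cv2.imwrite(f"pics/{n}10.png",im)
E
```

```text
time_s: 10.58
tool_pos: [0.5319, 0.035, 0.1082]
eef_rot: [[-0.0, 1.0, -0.0], [1.0, 0.0, 0.0], [0.0, -0.0, -1.0]]
contact_force: [0.3, 0.2, -0.0]
grip_width: 0.0141
```

View pics/scene10.png

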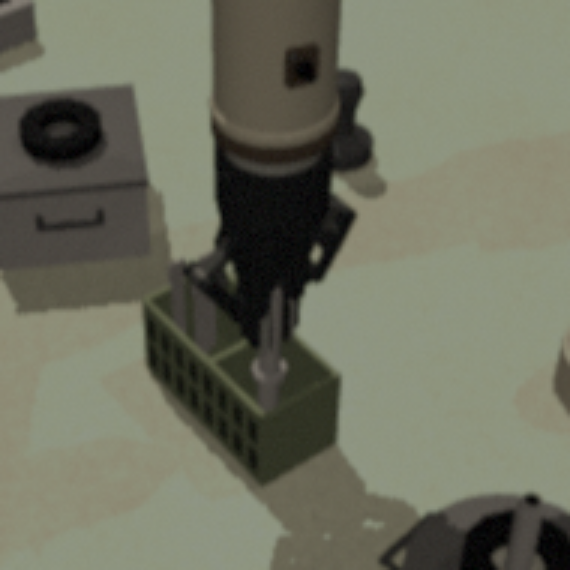

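View pics/side10.png

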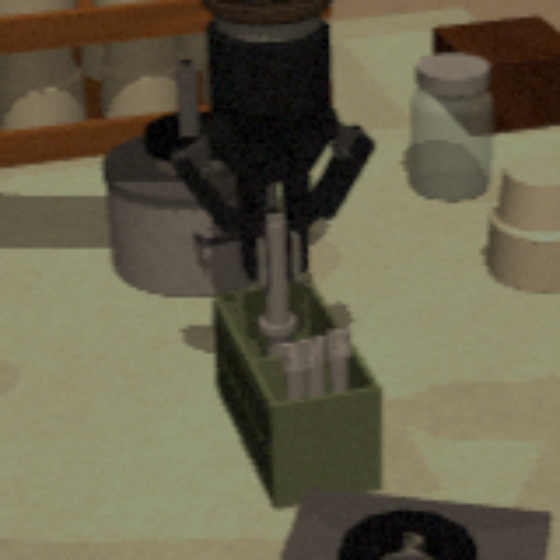

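```bash
python3 -m handwheel '0 0 0 0 0 1 0;0 0 0 0 0 2 0;0 0 0 0 0 2 0' 80
```

```text
time_s: 11.05
tool_pos: [0.5324, 0.0351, 0.1071]
eef_rot: [[-0.0, 1.0, 0.001], [1.0, 0.0, -0.0], [-0.0, 0.001, -1.0]]
contact_force: [-1.5, 0.1, 5.6]
grip_width: 0.0141
```

```bash
python3 -m handwheel '0 0 0 0 0 -1 0.3;0 0 0 0 0 -1 0.6;0 0 0 0 0 -1 1;0 0 0 0 0 -1 1;0 0 0 0 0 -1 1' 20;python3 - <<'E'
from h import *
for n in ["side","wrist"]:
    p=camera(n); im=p["color"][:,:,::-1]
    if n=="side": im=cv2.resize(im[140:300,220:380],None,fx=3.5,fy=3.5)
    cv2.imwrite(f"pics/{n}11.png",im)
E
```

```text
time_s: 11.68
tool_pos: [0.532, 0.035, 0.1072]
eef_rot: [[-0.0, 1.0, -0.0], [1.0, 0.0, 0.0], [0.0, -0.0, -1.0]]
contact_force: [0.5, 0.6, 0.8]
grip_width: 0.0851
```

View pics/wrist11.png

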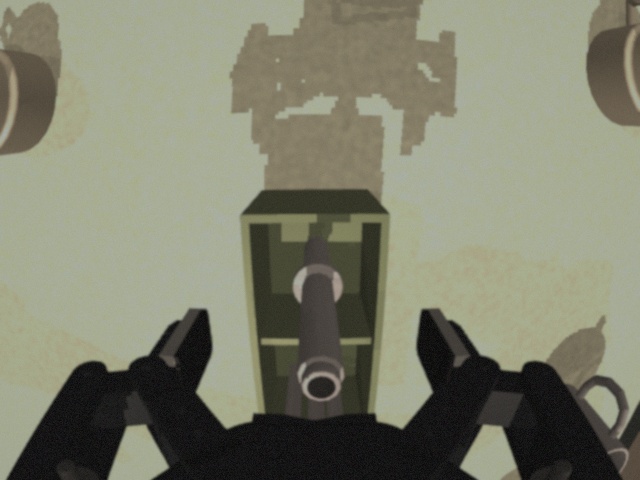

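View pics/side11.png

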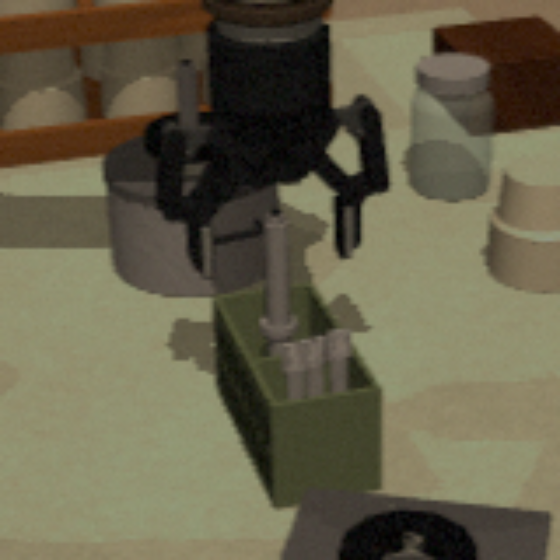

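Tube stands free, centred between the open fingers (wrist image, top at 320,385). Withdraw upward.

```bash
python3 -m handwheel '0 0 0 0 0 -25 1;0 0 0 0 0 -60 1;0 0 0 0 0 -110 1;0 0 0 0 0 -150 1;0 0 0 0 0 -150 1;0 0 0 0 0 -150 1;0 0 0 0 0 -150 1';python3 - <<'E'
from h import *
for n in ["side","scene"]:
    p=camera(n); im=p["color"][:,:,::-1]
    for d in nets.trace("tube",p)[:4]:
        W=cloud(p)[d["pixels"]]; print(n,d["bbox"],d["confidence"],np.nanpercentile(W,[5,50,95],axis=0).round(3).tolist())
    if n=="side": im=cv2.resize(im[140:300,220:380],None,fx=3.5,fy=3.5)
    if n=="scene": im=cv2.resize(im[140:400,240:500],None,fx=2.2,fy=2.2)
    cv2.imwrite(f"pics/{n}12.png",im)
E
```

```text
time_s: 12.65
tool_pos: [0.531, 0.0349, 0.2559]
eef_rot: [[-0.0, 1.0, -0.003], [1.0, 0.0, 0.0], [0.0, -0.003, -1.0]]
contact_force: [-0.6, -0.4, -0.1]
grip_width: 0.0854
side [385.0, 321.7, 401.9, 399.6] 0.82 [[0.552, -0.43, 0.004], [0.557, -0.426, 0.074], [0.567, -0.417, 0.142]]
side [356.7, 338.5, 376.6, 415.5] 0.72 [[0.5, -0.451, 0.006], [0.505, -0.448, 0.075], [0.514, -0.44, 0.142]]
side [296.5, 203.9, 302.6, 240.8] 0.55 [[0.523, 0.023, 0.054], [0.529, 0.029, 0.091], [0.538, 0.034, 0.142]]
scene [234.1, 133.7, 248.9, 174.2] 0.73 [[0.502, -0.443, 0.022], [0.513, -0.436, 0.077], [0.519, -0.43, 0.139]]
scene [331.5, 237.5, 345.6, 273.1] 0.52 [[0.529, 0.034, 0.043], [0.538, 0.041, 0.095], [0.543, 0.045, 0.149]]
scene [220.3, 142.8, 234.7, 190.6] 0.5 [[0.558, -0.42, 0.012], [0.566, -0.414, 0.077], [0.571, -0.409, 0.138]]
```

View pics/side12.png

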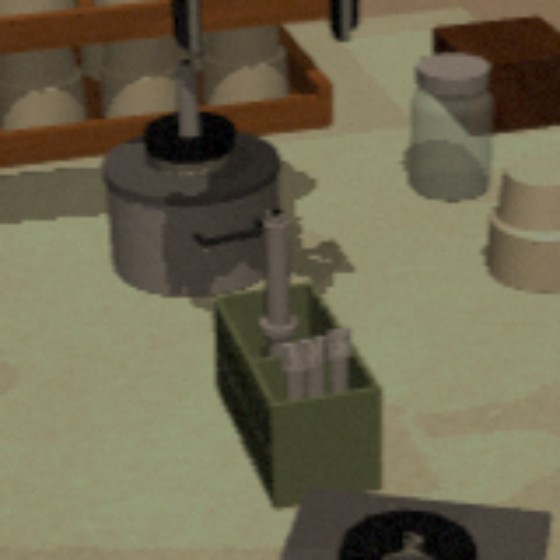

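View pics/scene12.png

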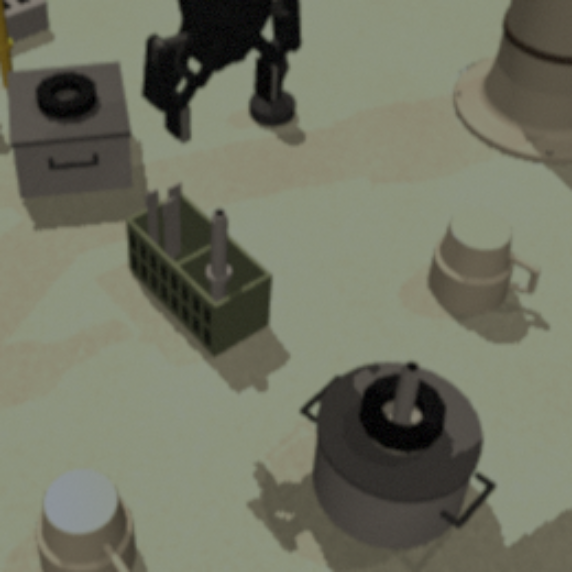

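The tube stands upright in the empty compartment (side crop 277,270), the gripper is clear, and the round pot is untouched.

```bash
python3 -c "
from workcell import order;print(order.close_job())"
```

```text
the job is handed in; nothing more can be done
None
```

The tube is standing upright in the empty compartment of the cutlery basket. The job was handed in at about 12.7 s; no verdict was reported.

- **Collar:** I pushed it down with both fingertips until the force jumped from about 3 N to 18 N, which I took as its hard stop.
- **Drawing the tube:** The grip held at a reading of about 14.4 mm, a little under the tube's 16 mm. The tube came straight up, and the pictures show its lower end at about 158 mm, well clear of the coupling.
- **Placing:** I set it down in the compartment, still gripped. It met the floor with 5.6 N at the expected height, and I released it only then.
- **Last checks:** The side and scene pictures, taken after I backed off, show the tube upright at about (0.53, 0.035) m, with its top about 0.149 m above the counter. The gripper was clear, and the round pot and the yellow tubes were not touched.
- **Disagreements:** The two cameras differed by 5 to 10 mm on the tube's position. The network's slot estimates spread about 10 mm in each direction, so I placed the tube by the measured basket rim and the wrist view. Either way the tube is inside the compartment.

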